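Pack a pair of L-shaped mounting plates into their stock tray

ROBOT

A 6-joint arm with a two-finger parallel gripper is mounted at the origin on the work surface. World frame = base frame: x ahead of the robot, y to its left, z up, the work surface at z = 0. Lengths are in m, angles in rad, forces in N, time in s.
With the tool pointing down it reaches from about 0.3 to 0.775 m from the base axis. Payload 14.6 kg.
Tool frame: the origin (TCP) lies on the centre line of the jaws, within the pads' length; the fingertips stand ctrl.tcp_to_tips ahead of it and the grasp point (between the pads) lies 2 mm behind it (ctrl.tcp_to_tips is the distance from the TCP to the fingertips, in m); z points along the fingers, y is the line along which they close (so a half turn about z gives the same grasp; the last joint's range is limited). The gripper opens to 94 mm and grips with 3 to 60 N. Pads are 16 mm wide; open, the fingers measure 119 mm over their backs; the gripper's body (75 mm by 177 mm) begins 78 mm behind the grasp point.
Start: joints at [-1.395, 0.3, 1.521, -0, 1.321, -0.067], TCP at [0.132, -0.534, 0.222] pointing down, gripper open.
Joint ranges: [-3.03, 3.03], [-0.79, 2.21], [0.23, 2.52], [-1.04, 4.18], [0, 3.07], [-2.55, 2.55]. Speed limits (rad/s): [2.22, 2.22, 2.57, 3.14, 3.14, 3.14].

INTERFACE

Orientations are given as [roll, pitch, yaw] about the fixed x, y, z axes, in that order (R = Rz(yaw) Ry(pitch) Rx(roll)).
In Python, from station import telemetry, viewer, hand_in, ctrl gives the robot as it stands.
- The arm moves only by the tool step_arm, never from a script. Its argument "plan" is a list of rows, each an object of numbers: "dx", "dy", "dz": the shift along the tool's x, y, z scaled (see below); "rx", "ry", "rz": the turn, a rotation vector about the tool's x, y, z scaled (see below); "claw": the closure, from 0 (fully open) to 1 (shut). In form: [{"dx": .., "dy": .., "dz": .., "rx": .., "ry": .., "rz": .., "claw": ..}, ...]. A call has 1 to 10 rows; each row shifts and turns the commanded pose from where the row before left it, along the tool's axes as they then stand; what a row does not reach is not made up. The controller multiplies each number of a shift by 0.1 m and each number of a turn by 90 degrees. A row lasts 1/10 s, in which the tool goes at most 50 mm and 8.59 degrees, less where a joint would pass 70% of its speed; a pose out of reach is approached as far as the arm can. A call with a number of a shift or a turn outside -1 to 1 is refused whole. A call with a gripper value outside its range is refused whole. The fingers move at their own pace and stop on an object; "grip_force" is the grip in N (left out, the last holds). Time passes only in rows, so rows that do not move let the fingers close. It gives the time, the measured TCP pose, the force, the opening and the grip force at its end, in the units of the state.
- telemetry.get_obs(): the state, without advancing time (a new reading comes with each control period).
- viewer.camera(name): name is "side" or "top" or "wrist"; returns a dict with "img" (384x512x3 uint8, red, green, blue), "z_map" (384x512 float32, m along the optical axis (not along the pixel's ray), 0 where there is no reading), "fx", "fy", "cx", "cy" (pixels), "dist" ([k1, k2, p1, p2, k3] as OpenCV has them; the pictures are not rectified), "R" (3x3) and "t" (3): a world point X has camera coordinates R X + t; the wrist camera has in their place "tool_from_camera" (4x4, takes a point from camera to tool coordinates, whose origin is the TCP and whose axes are the flange's). Camera axes: x right, y down, z forward; pixel columns grow to the right and rows downward; lengths in m; the calibration is good to about 2 mm. A picture is of the moment at which its call begins: read the wrist's pose just before it.
- hand_in(): hands the job in; it is judged then, once.
Trained networks look in a picture, given as the dict that the camera call returned (one of the last four; its "shot" number tells which), for a name from the list of things; names that differ only in an ending like _2 or _b are one class to them, and where a whole thing is asked for, a point or a joint stands for the part that bears it (a point fixed in the world has none). Each returns a list of dicts, best first, with "score" (0 to 1); they miss things now and then, are a little off and sometimes report something else, mostly with a low value. They report only what shows in the picture. A call takes as long as a camera call. They do not tell look-alikes from the thing itself.
- viewer.recognise(target, picture): "rect" ([left, top, right, bottom] in pixels, round what is visible of it).
The state is a dict: "time_s": time; "qpos": joint angles; "joint_vel": joint speeds; "tau": joint torques, N m; "ee_pos": TCP position; "eef_rot": TCP orientation; "force": force on the tool from outside, world axes, zero at the start; "moment": the same for the moment, N m; "grip_width": finger opening in m; "grip_force": force on a finger pad.
Only numpy, scipy, OpenCV 4.12 (cv2) and the standard library are available. Lean on these libraries where they do the work, as an engineer would, in place of code of your own. Each camera call takes 0.05 s, during which the arm holds its last target. There are 200 camera calls.

TASK

Pack the two aluminium L-shaped plates into the empty grey tray so that together they fill it, both lying flat on its floor with their lugs up; the tongue of the keeper plate must end up over the plain plate, so the plain one goes in first. The keeper plate stands on edge in the rack: at some time before it is packed, lift it out, lay it down flat on the bench with its lug up and let go of it, then take it again the handy way to pack it. Leave the stamp, the tape roll and the carton where they are.

Things in the scene. Friction and masses are not known exactly. Their poses are not given: they have to be found in the camera images.
- tray: Fixed open tray of grey plastic, long side roughly across the robot's front. Outside 199 x 109 mm, inside 189 (its x) x 99 (its y), rim 20 mm and inner floor 6 mm above the bench. Origin: centre of its underside, z up. It looks the same after half a turn. The pair of plates fills it with 3 mm of play at each wall and between the plates.
- tray_plain_spot (a point): On the tray's inner floor, at (-41.5, -16.5) mm in the tray's x, y: where the plain plate's origin belongs, its x and y axes along the tray's. Equally good: both plates turned by half a turn about the tray's centre (places' signs changed, yaw + pi).
- tray_keeper_spot (a point): On the tray's inner floor, at (33.5, 12.5) mm in the tray's x, y: where the keeper plate's origin belongs, its x and y axes along the tray's; or half a turn about the tray's centre, if the plain plate was placed so.
- plain_plate: Loose aluminium L plate, 8 mm thick, 0.22 kg, flat on the bench, any yaw. Origin: underside, below the centre of its lug; z up. Outline in its x, y (mm): long arm x -50..75, y -30..10; short arm x -50..-5, y 10..60. Lug (upright bar to hold it by, near the centre of mass): x -20..20, y -5..5, z 8..58.
- keeper_plate: Loose aluminium L plate with a tongue, 8 mm thick, 0.25 kg, standing on its long edge (y = 34 mm) in the rack's slot: its y points down, its lug (z) out to one side; it leans up to 0.15 rad. Origin: underside, below the lug's centre. Outline (mm): long arm x -77..58, y -16..34; short arm, standing up, x 3..58, y -56..-16. Lug (near the centre of mass): x -20..20, y -5..5, z 8..58.
- keeper_tongue (a point): Outer end of the keeper plate's raised tongue, at its own (-31, -30, 10) mm. Tongue: x -40..-22, y -30..6, z 10..16 mm in the keeper's frame; it overhangs the edge of the long arm by 14 mm and lies over the plain plate's long arm with 2 mm of air when both are packed.
- keeper_top_edge (a point): Point on the keeper plate's edge, midway through its 8 mm thickness, at its own (22, -56, 4) mm: the top edge of its short arm while it stands in the rack, where both faces are free for 45 mm down. Axes as the keeper plate's.
- rack: Fixed dark steel rack on the bench, 150 x 50 x 20 mm, with one slot along its x, 10 mm wide and 16 mm deep (slot floor 4 mm above the bench), open at both ends. Origin: centre of its underside. The standing keeper's lug points to the rack's +y, its short arm is nearer the +x end. Rack and plain plate may be on either side of the tray.
- stamp: Bystander: hand stamp, black block 40 x 60 x 22 mm with a red ball on top, 73 mm high in all. Origin: centre of its underside.
- tape_roll: Bystander: roll of paper tape lying flat, 90 mm across, 24 mm high. Origin: centre of its underside.
- carton: Bystander: small cardboard carton 50 x 90 x 60 mm. Origin: centre of its underside. The bench between the robot and the tray is free.
Things that resemble listed ones, but are neither listed nor needed, are in the scene too. Leave any orange look-alike of the plain_plate alone.

How it is judged:
On the way:
1. the keeper plate lies flat on the bench, lug up, at rest and let go (height (world z) of keeper_plate below 0.004 m and angle between keeper_plate's own z axis and vertical below 0.1 rad and linear speed of keeper_plate below 0.02 m/s and contact force between the fingers and keeper_plate below 0.1 N), for 0.2 s.
At the end, for the whole second after the job is handed in: Both plates lie inside the tray, let go and at rest, lugs up within 0.05 rad of vertical, undersides on the tray floor (6 mm above the bench) within 2.5 mm (x of plain_plate in the frame of tray between -0.085 and 0.085 m and y of plain_plate in the frame of tray between -0.045 and 0.045 m and z of plain_plate in the frame of tray between 0.003 and 0.0085 m and angle between each of plain_plate, keeper_plate's own z axis and vertical below 0.05 rad and linear speed of each of plain_plate, keeper_plate below 0.02 m/s and contact force between the fingers and plain_plate below 0.1 N and x of keeper_plate in the frame of tray between -0.085 and 0.085 m and y of keeper_plate in the frame of tray between -0.045 and 0.045 m and z of keeper_plate in the frame of tray between 0.003 and 0.0085 m and contact force between the fingers and keeper_plate below 0.1 N); the robot touches nothing.
It fails at once if the stamp, tape roll or carton is moved by more than 30 mm (distance of any of stamp, tape_roll, carton from where it was at the start of the episode above 0.03 m).
It also fails if it takes over 67 s, if anything falls off the work surface, if the arm or the gripper's body presses on something with over 40 N, if the wrist force passes 120 N, or if a joint passes its speed limit or range.

## Working session

There is one attempt and no reset: what is moved stays moved. The work goes in short steps, Python scripts to look and compute and a tool call to move; the robot and the scene stay as the last step left them, time stands still between calls to the robot, and variables do not carry over. Pictures are saved under pics/ and viewed, at most 10 in all, crops included, and the job is handed in when it is done.

Besides the shell and the picture viewer there is one more tool, called after "Request:" as name([rows], argument=value, ...), one row to a line, values as JSON. step_arm: Moves the arm, as the interface text tells. Shifts and turns lie within -1 to 1; 1 stands for 0.1 m of shift or 90 degrees of turn. Its arguments: {"type":"object","properties":{"plan":{"type":"array"},"grip_force":{"type":"number"}},"required":["plan"]}

```bash
ls; mkdir -p pics; cat > h.py <<'E'
import numpy as np, cv2
from station import telemetry, viewer, hand_in, ctrl
from scipy.spatial.transform import Rotation as Ro
def cloud(c):
    h,w=c['z_map'].shape
    u,v=np.meshgrid(np.arange(w),np.arange(h))
    p=np.stack([u,v],-1).reshape(-1,1,2).astype(np.float64)
    K=np.array([[c['fx'],0,c['cx']],[0,c['fy'],c['cy']],[0,0,1.]])
    n=cv2.undistortPoints(p,K,np.array(c['dist'],float)).reshape(h,w,2)
    z=c['z_map'][...,None]
    X=np.concatenate([n*z,z],-1)
    if 'R' in c: W=(X-np.array(c['t']))@np.array(c['R'])
    else:
        T=np.array(c['tool_from_camera']); X=X@T[:3,:3].T+T[:3,3]
        W=X@c['Rt'].T+c['pt']
    W[c['z_map']==0]=np.nan
    return W
def shot(name):
    o=telemetry.get_obs()
    c=viewer.camera(name)
    if name=='wrist':
        c['Rt']=Ro.from_euler('xyz',o['eef_rot']).as_matrix(); c['pt']=np.array(o['ee_pos'])
    return c
def save(c,f): cv2.imwrite('pics/'+f,c['img'][...,::-1])
E
python3 - <<'E'
from h import *
np.set_printoptions(precision=4,suppress=True)
print(telemetry.get_obs(),ctrl.tcp_to_tips)
ims=[]
for n in ['top','side']:
    c=shot(n); W=cloud(c); np.savez(n+'.npz',W=W,img=c['img'])
    print(n,'cam',-np.array(c['R']).T@np.array(c['t']),c['fx'])
    for k in ['tray','plain_plate','keeper_plate','rack','stamp','tape_roll','carton']:
        for r in viewer.recognise(k,c)[:3]:
            l,t,rr,b=[int(round(x)) for x in r['rect']]
            print(k,round(r['score'],2),(l,t,rr,b),np.nanmedian(W[max(t,0):b,max(l,0):rr].reshape(-1,3),0))
    save(c,n+'0.png')
E
```

```text
pics
{'time_s': 0.0, 'qpos': array([-1.3946,  0.3005,  1.5216,  0.    ,  1.3207, -0.0666]), 'joint_vel': array([ 0.0013, -0.0007, -0.0011,  0.0022, -0.0001, -0.0017]), 'tau': array([  0.0019, -53.1806, -35.2738,   0.0709,   0.0244,  -0.0001]), 'ee_pos': array([ 0.1322, -0.5336,  0.2219]), 'eef_rot': array([-3.1405, -0.0001,  0.2428]), 'force': array([-0.2385, -0.1586, -0.5918]), 'moment': array([ 0.0537, -0.0533,  0.0095]), 'grip_force': 0.0, 'grip_width': 0.09360036542738032} 0.017
top cam [ 0.4763 -0.0088  0.8425] 367.1687519172375
plain_plate 0.98 (114, 181, 167, 240) [0.4852 0.2783 0.0027]
plain_plate 0.83 (134, 266, 184, 329) [0.2944 0.2249 0.0038]
keeper_plate 0.58 (388, 196, 424, 261) [ 0.4569 -0.3165  0.0223]
keeper_plate 0.27 (362, 95, 405, 141) [ 0.7067 -0.2751  0.0046]
rack 0.9 (393, 189, 430, 257) [ 0.4693 -0.3214  0.0212]
stamp 0.58 (131, 95, 165, 121) [0.7145 0.2609 0.0208]
tape_roll 0.8 (364, 97, 403, 139) [ 0.7068 -0.2747  0.019 ]
carton 0.74 (250, 73, 291, 104) [ 0.7561 -0.0148  0.0598]
side cam [0.2487 0.6345 0.4671] 378.22686362772527
tray 0.85 (201, 192, 263, 249) [ 0.613  -0.0266  0.0058]
plain_plate 0.92 (284, 316, 389, 378) [0.2982 0.2361 0.002 ]
plain_plate 0.85 (176, 297, 252, 371) [0.4779 0.2922 0.002 ]
keeper_plate 0.83 (310, 152, 359, 188) [ 0.4619 -0.3235  0.023 ]
stamp 0.84 (92, 253, 129, 298) [0.7062 0.2698 0.0156]
tape_roll 0.64 (229, 161, 260, 182) [ 0.7048 -0.2672  0.0142]
carton 0.75 (152, 181, 191, 221) [0.7559 0.0023 0.029 ]
```

```bash
python3 - <<'E'
import cv2,numpy as np
a=cv2.imread('pics/top0.png');b=cv2.imread('pics/side0.png')
cv2.imwrite('pics/both0.png',cv2.resize(np.hstack([a[60:340,90:460],b[130:384,60:430].copy() if 0 else b[104:384,60:430]]),None,fx=1.08,fy=1.08))
E
```

```text
(no output)
```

View pics/both0.png

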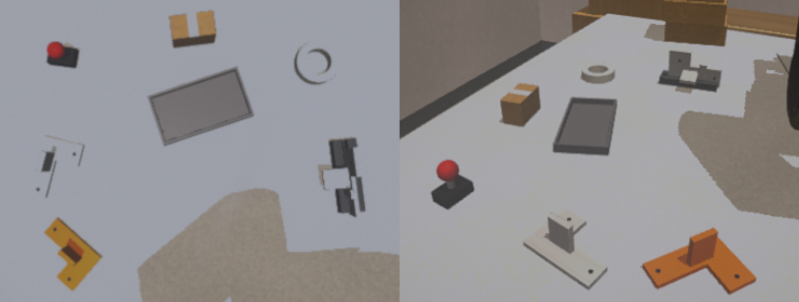

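The top view (left half) shows the aluminium plain plate at about (60,165), the orange decoy at (72,255), the tray at (200,105) and the rack with the keeper at (343,178). In the side view the keeper's tall arm is toward +x and its lug toward +y.

```bash
python3 - <<'E'
from h import *
np.set_printoptions(precision=4,suppress=True)
d=np.load('top.npz');W=d['W'];im=d['img'].astype(int)
def rect(m,name):
    P=W[m]; r=cv2.minAreaRect((P[:,:2]*1000).astype(np.float32)); print(name,len(P),r)
    return P
g=im.sum(2)
box=lambda x0,x1,y0,y1:(W[...,0]>x0)&(W[...,0]<x1)&(W[...,1]>y0)&(W[...,1]<y1)
P=rect(box(.45,.73,-.16,.12)&(g<360),'tray')
P=rect(box(.35,.6,.2,.36)&(W[...,2]>.05)&(W[...,2]<.07),'plainlug')
m=box(.36,.58,-.42,-.22)
rect(m&(g<260)&(W[...,2]<.03),'rack')
P=W[m&(W[...,2]>.03)&(W[...,2]<.055)];print('lug?',P.mean(0),P.min(0),P.max(0),len(P))
P=W[m&(W[...,2]>.06)];print('top',P.mean(0),P.min(0),P.max(0),len(P))
c=shot('wrist');print(c['tool_from_camera'],c['fx'])
print([x for x in dir(ctrl) if x[0]!='_'])
E
```

```text
tray 4110 ((609.6041870117188, -29.699508666992188), (107.87532043457031, 196.64041137695312), 19.641996383666992)
plainlug 105 ((487.15277099609375, 286.8876037597656), (10.59407901763916, 39.83423614501953), 78.92485046386719)
rack 774 ((467.513427734375, -333.33587646484375), (151.66615295410156, 49.776939392089844), 6.489518642425537)
lug? [ 0.4579 -0.311   0.0425] [ 0.39   -0.3421  0.0306] [ 0.5241 -0.2751  0.055 ] 693
top [ 0.4882 -0.3199  0.0832] [ 0.4265 -0.3264  0.06  ] [ 0.5232 -0.3135  0.0972] 269
[[ 0.0002 -0.963  -0.2694  0.0783]
 [ 1.      0.0001  0.0005 -0.0005]
 [-0.0005 -0.2694  0.963  -0.1623]
 [ 0.      0.      0.      1.    ]] 305.7539332887153
['MotionError', 'tcp_to_tips']
```

Request:
step_arm([
  {"dx": 0.37,"dy": -0.16,"claw": 0},
  {"dx": 0.37,"dy": -0.16,"claw": 0},
  {"dx": 0.37,"dy": -0.16,"claw": 0},
  {"dx": 0.37,"dy": -0.16,"claw": 0},
  {"dx": 0.37,"dy": -0.16,"claw": 0},
  {"dx": 0.37,"dy": -0.16,"claw": 0},
  {"dx": 0.37,"dy": -0.16,"claw": 0},
  {"dx": 0.37,"dy": -0.16,"claw": 0},
  {"dx": 0.37,"dy": -0.16,"claw": 0},
  {"dx": 0.37,"dy": -0.16,"claw": 0},
])

```text
$.plan[0]: bad value
```

Request:
step_arm([
  {"rz": -0.092,"claw": 0},
  {"rz": -0.092,"claw": 0},
  {"rz": -0.092,"claw": 0},
  {"rz": -0.092,"claw": 0},
  {"rz": -0.092,"claw": 0},
  {"rz": -0.092,"claw": 0},
  {"rz": -0.092,"claw": 0},
  {"rz": -0.092,"claw": 0},
  {"rz": -0.092,"claw": 0},
  {"rz": -0.092,"claw": 0},
])

```text
$.plan[0]: bad value
```

```bash
python3 - <<'E'
from h import *
np.set_printoptions(precision=4,suppress=True)
o=telemetry.get_obs();print(o['qpos'],o['ee_pos'],o['eef_rot'],o['time_s'])
c=shot('wrist');save(c,'w1.png');W=cloud(c);np.savez('w1.npz',W=W,img=c['img'])
for k in ['keeper_plate','rack','keeper_tongue']:
    for r in viewer.recognise(k,c)[:2]: print(k,r['score'],r['rect'])
E
```

```text
[-1.3946  0.2999  1.521  -0.      1.3207 -0.0666] [ 0.1322 -0.5339  0.2225] [3.1416 0.     0.2428] 0.85
```

View pics/w1.png

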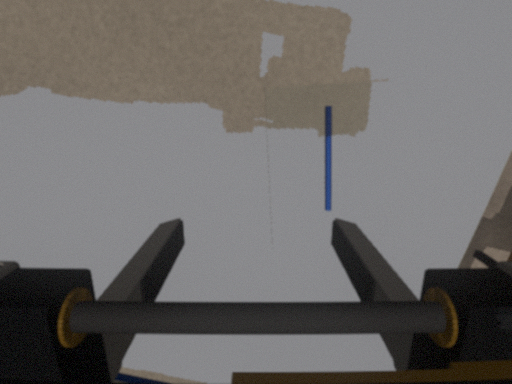

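The moves were refused because all row fields seem to be required. The picture shows only bare bench and the fingers at (160,260) and (350,260).

Request:
step_arm([
  {"dx": 0.37,"dy": -0.16,"dz": 0,"rx": 0,"ry": 0,"rz": 0,"claw": 0},
  {"dx": 0.37,"dy": -0.16,"dz": 0,"rx": 0,"ry": 0,"rz": 0,"claw": 0},
  {"dx": 0.37,"dy": -0.16,"dz": 0,"rx": 0,"ry": 0,"rz": 0,"claw": 0},
  {"dx": 0.37,"dy": -0.16,"dz": 0,"rx": 0,"ry": 0,"rz": 0,"claw": 0},
  {"dx": 0.37,"dy": -0.16,"dz": 0,"rx": 0,"ry": 0,"rz": 0,"claw": 0},
  {"dx": 0.37,"dy": -0.16,"dz": 0,"rx": 0,"ry": 0,"rz": 0,"claw": 0},
  {"dx": 0.37,"dy": -0.16,"dz": 0,"rx": 0,"ry": 0,"rz": 0,"claw": 0},
  {"dx": 0.37,"dy": -0.16,"dz": 0,"rx": 0,"ry": 0,"rz": 0,"claw": 0},
  {"dx": 0.37,"dy": -0.16,"dz": 0,"rx": 0,"ry": 0,"rz": 0,"claw": 0},
  {"dx": 0.37,"dy": -0.16,"dz": 0,"rx": 0,"ry": 0,"rz": 0,"claw": 0},
])

```text
time_s: 2.05
ee_pos: [0.4541, -0.2884, 0.2226]
eef_rot: [3.141, -0.0, 0.243]
force: [0.5, -0.5, -0.4]
grip_width: 0.0941
grip_force: 0.0
```

Request:
step_arm([
  {"dx": 0,"dy": 0,"dz": 0,"rx": 0,"ry": 0,"rz": -0.092,"claw": 0},
  {"dx": 0,"dy": 0,"dz": 0,"rx": 0,"ry": 0,"rz": -0.092,"claw": 0},
  {"dx": 0,"dy": 0,"dz": 0,"rx": 0,"ry": 0,"rz": -0.092,"claw": 0},
  {"dx": 0,"dy": 0,"dz": 0,"rx": 0,"ry": 0,"rz": -0.092,"claw": 0},
  {"dx": 0,"dy": 0,"dz": 0,"rx": 0,"ry": 0,"rz": -0.092,"claw": 0},
  {"dx": 0,"dy": 0,"dz": 0,"rx": 0,"ry": 0,"rz": -0.092,"claw": 0},
  {"dx": 0,"dy": 0,"dz": 0,"rx": 0,"ry": 0,"rz": -0.092,"claw": 0},
  {"dx": 0,"dy": 0,"dz": 0,"rx": 0,"ry": 0,"rz": -0.092,"claw": 0},
  {"dx": 0,"dy": 0,"dz": 0,"rx": 0,"ry": 0,"rz": -0.092,"claw": 0},
  {"dx": 0,"dy": 0,"dz": 0,"rx": 0,"ry": 0,"rz": -0.092,"claw": 0},
])

```text
time_s: 3.05
ee_pos: [0.4529, -0.2896, 0.2224]
eef_rot: [-3.142, -0.0, 1.694]
force: [0.4, -0.1, -0.5]
grip_width: 0.0943
grip_force: 0.0
```

```bash
python3 - <<'E'
from h import *
np.set_printoptions(precision=4,suppress=True)
o=telemetry.get_obs();print(o['qpos'],o['ee_pos'],o['eef_rot'],o['time_s'])
c=shot('wrist');save(c,'w2.png');W=cloud(c);np.savez('w2.npz',W=W,img=c['img'])
for k in ['keeper_plate','rack','keeper_tongue']:
    for r in viewer.recognise(k,c)[:2]: print(k,r['score'],r['rect'])
E
```

```text
[-0.637   0.2722  1.5565  0.      1.3129 -0.7601] [ 0.4529 -0.2896  0.2224] [-3.1416 -0.0001  1.6939] 3.05
rack 0.81 [203.9, 180.7, 325.1, 223.3]
keeper_tongue 0.8 [200.6, 165.3, 322.9, 228.0]
```

View pics/w2.png

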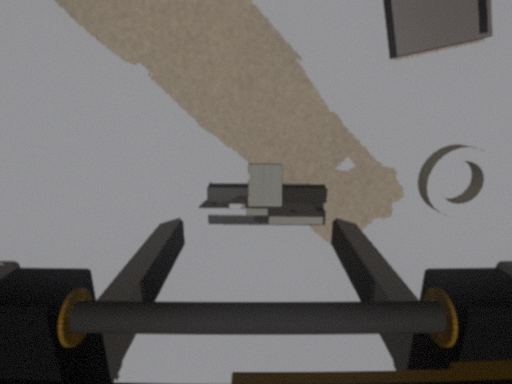

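The wrist view shows the lug face at about (265,185), the rack spanning (205–325,180–223), the short arm's top at (296,220), and the tape roll and a tray corner at right.

```bash
python3 - <<'E'
from h import *
np.set_printoptions(precision=4,suppress=True)
d=np.load('w2.npz');W=d['W'];im=d['img'].astype(int)
P=W[168:204,252:279].reshape(-1,3);P=P[(P[:,2]>.03)&(P[:,2]<.06)]
c=P.mean(0);u,s,v=np.linalg.svd(P-c);n=v[2]*np.sign(v[2,2]);print('lug plane',c,n,s,len(P))
m=np.zeros(W.shape[:2],bool);m[155:215,240:292]=1
m&=(W[...,2]>.034)&(W[...,2]<.06)&(np.abs((W-c)@n)<.003)
print('lug rect',cv2.minAreaRect((W[m][:,:2]*1000).astype(np.float32)))
m2=(W[...,2]>.085)&(W[...,0]>.4)&(W[...,0]<.58)&(W[...,1]<-.28)&(W[...,1]>-.4)
q=W[m2];print('top',len(q),q.mean(0),q.min(0),q.max(0),cv2.minAreaRect((q[:,:2]*1000).astype(np.float32)))
m3=(im.sum(2)<230)&(W[...,2]>.012)&(W[...,2]<.03)&(W[...,0]>.36)&(W[...,0]<.58)&(W[...,1]<-.28)&(W[...,1]>-.4)
print('rack',cv2.minAreaRect((W[m3][:,:2]*1000).astype(np.float32)))
E
```

```text
lug plane [ 0.4633 -0.3022  0.0394] [-0.0094  0.1341  0.9909] [0.3804 0.2827 0.0231] 967
lug rect ((463.9534606933594, -301.87713623046875), (60.14897918701172, 49.75785827636719), 7.150145053863525)
top 7170 [ 0.4334 -0.2916  0.2678] [ 0.4    -0.3264  0.085 ] [ 0.523  -0.28    0.3284] ((461.48260498046875, -303.1839599609375), (122.96369171142578, 46.35264205932617), 0.0020524596329778433)
rack ((467.7669372558594, -332.9610595703125), (152.80421447753906, 49.16339111328125), 6.389773845672607)
```

Request:
step_arm([
  {"dx": 0,"dy": 0,"dz": 0,"rx": 0,"ry": -0.086,"rz": 0.007,"claw": 0},
  {"dx": 0.26,"dy": 0.092,"dz": 0.2,"rx": 0,"ry": 0,"rz": 0,"claw": 0},
  {"dx": 0,"dy": 0,"dz": 0.3,"rx": 0,"ry": 0,"rz": 0,"claw": 0.2},
  {"dx": 0,"dy": 0,"dz": 0.3,"rx": 0,"ry": 0,"rz": 0,"claw": 0.2},
  {"dx": 0,"dy": 0,"dz": 0.3,"rx": 0,"ry": 0,"rz": 0,"claw": 0.2},
  {"dx": 0,"dy": 0,"dz": 0.3,"rx": 0,"ry": 0,"rz": 0,"claw": 0.2},
  {"dx": 0,"dy": 0,"dz": 0.2,"rx": 0,"ry": 0,"rz": 0,"claw": 0.2},
  {"dx": 0,"dy": 0,"dz": 0.14,"rx": 0,"ry": 0,"rz": 0,"claw": 0.2},
  {"dx": 0,"dy": 0,"dz": 0.12,"rx": 0,"ry": 0,"rz": 0,"claw": 0.2},
  {"dx": 0,"dy": 0,"dz": 0,"rx": 0,"ry": 0,"rz": 0,"claw": 0.2},
], grip_force=60)

```text
time_s: 4.25
ee_pos: [0.4618, -0.2878, 0.0336]
eef_rot: [-3.141, 0.134, 1.676]
force: [-0.1, 0.3, -0.1]
grip_width: 0.0753
grip_force: 0.0
```

```bash
python3 - <<'E'
from h import *
np.set_printoptions(precision=4,suppress=True)
o=telemetry.get_obs();print(o['qpos'],o['ee_pos'],o['eef_rot'],o['force'],o['grip_width'])
c=shot('wrist');s=shot('side')
cv2.imwrite('pics/w3.png',np.hstack([c['img'][:,60:460],cv2.resize(s['img'][110:210,260:400],(400,286))[:,:,:] if 0 else cv2.copyMakeBorder(cv2.resize(s['img'][110:210,260:400],(400,286)),0,98,0,0,0)])[...,::-1])
E
```

```text
[-0.5761  0.4868  1.7575 -0.1431  0.8178 -0.5871] [ 0.4618 -0.2878  0.0336] [-3.1413  0.1341  1.6756] [-0.0523  0.3341 -0.084 ] 0.07533539353229485
```

View pics/w3.png

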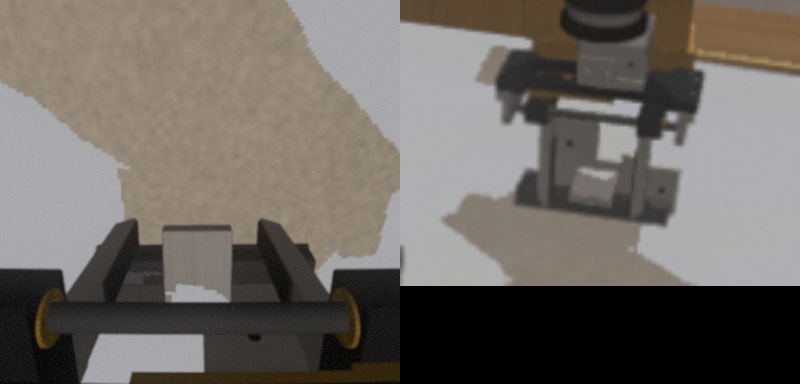

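The lug sits centred between the fingers: (197,260) in the left half, fingers at (120,250) and (275,250). I'll close and lift.

Request:
step_arm([
  {"dx": 0,"dy": 0,"dz": 0,"rx": 0,"ry": 0,"rz": 0,"claw": 1},
  {"dx": 0,"dy": 0,"dz": 0,"rx": 0,"ry": 0,"rz": 0,"claw": 1},
  {"dx": 0,"dy": 0,"dz": 0,"rx": 0,"ry": 0,"rz": 0,"claw": 1},
  {"dx": 0,"dy": 0,"dz": 0,"rx": 0,"ry": 0,"rz": 0,"claw": 1},
  {"dx": 0,"dy": 0,"dz": 0,"rx": 0,"ry": 0,"rz": 0,"claw": 1},
  {"dx": 0,"dy": 0,"dz": 0,"rx": 0,"ry": 0,"rz": 0,"claw": 1},
], grip_force=60)

```text
time_s: 4.95
ee_pos: [0.4621, -0.2879, 0.0347]
eef_rot: [3.141, 0.135, 1.677]
force: [-0.8, 0.4, 3.3]
grip_width: 0.0393
grip_force: 60.0
```

Request:
step_arm([
  {"dx": 0,"dy": 0,"dz": -0.1,"rx": 0,"ry": 0,"rz": 0,"claw": 1},
  {"dx": 0,"dy": 0,"dz": -0.15,"rx": 0,"ry": 0,"rz": 0,"claw": 1},
  {"dx": 0,"dy": 0,"dz": -0.2,"rx": 0,"ry": 0,"rz": 0,"claw": 1},
  {"dx": 0,"dy": 0,"dz": -0.25,"rx": 0,"ry": 0,"rz": 0,"claw": 1},
  {"dx": 0,"dy": 0,"dz": -0.25,"rx": 0,"ry": 0,"rz": 0,"claw": 1},
  {"dx": 0,"dy": 0,"dz": -0.25,"rx": 0,"ry": 0,"rz": 0,"claw": 1},
  {"dx": 0,"dy": 0,"dz": -0.25,"rx": 0,"ry": 0,"rz": 0,"claw": 1},
], grip_force=60)

```text
time_s: 5.65
ee_pos: [0.4597, -0.268, 0.1795]
eef_rot: [3.141, 0.135, 1.677]
force: [-0.1, -0.6, -2.7]
grip_width: 0.0393
grip_force: 60.0
```

```bash
python3 - <<'E'
from h import *
np.set_printoptions(precision=4,suppress=True)
o=telemetry.get_obs();print(o['qpos'],o['ee_pos'],o['eef_rot'],o['force'],o['moment'],o['grip_width'],o['grip_force'])
s=shot('side')
cv2.imwrite('pics/w4.png',cv2.resize(s['img'][40:210,230:420],(570,510))[...,::-1])
E
```

```text
[-0.546   0.2598  1.6818 -0.1184  1.1202 -0.6047] [ 0.4597 -0.268   0.1795] [3.141  0.1346 1.6768] [-0.102  -0.6133 -2.661 ] [ 0.1316 -0.0483  0.0303] 0.03929846278610491 59.992650747299194
```

View pics/w4.png

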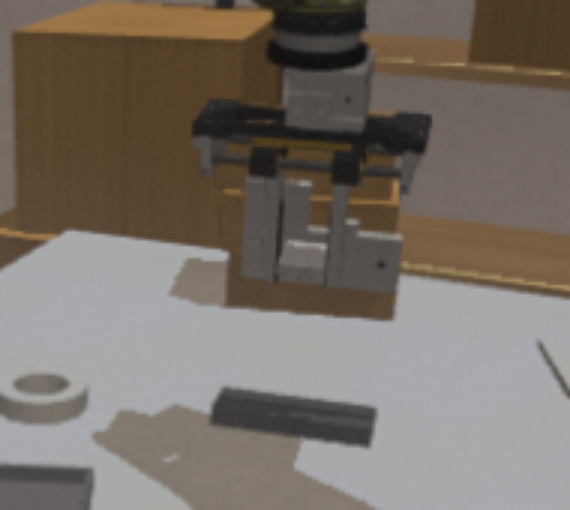

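The keeper hangs from its lug and is clear of the rack. Next I'll carry it to the free bench and tip it over.

Request:
step_arm([
  {"dx": 0.4,"dy": -0.055,"dz": -0.1,"rx": 0,"ry": 0,"rz": 0,"claw": 1},
  {"dx": 0.4,"dy": -0.055,"dz": -0.1,"rx": 0,"ry": 0,"rz": 0,"claw": 1},
  {"dx": 0.4,"dy": -0.055,"dz": -0.1,"rx": 0,"ry": 0,"rz": 0,"claw": 1},
  {"dx": 0.4,"dy": -0.055,"dz": -0.1,"rx": 0,"ry": 0,"rz": 0,"claw": 1},
  {"dx": 0,"dy": 0,"dz": 0,"rx": 0,"ry": 0.093,"rz": 0,"claw": 1},
  {"dx": 0,"dy": 0,"dz": 0,"rx": 0,"ry": 0.093,"rz": 0,"claw": 1},
  {"dx": 0,"dy": 0,"dz": 0,"rx": 0,"ry": 0.093,"rz": 0,"claw": 1},
  {"dx": 0,"dy": 0,"dz": 0,"rx": 0,"ry": 0.093,"rz": 0,"claw": 1},
  {"dx": 0,"dy": 0,"dz": 0,"rx": 0,"ry": 0.093,"rz": 0,"claw": 1},
  {"dx": 0,"dy": 0,"dz": 0,"rx": 0,"ry": 0.093,"rz": 0,"claw": 1},
])

```text
time_s: 6.7
ee_pos: [0.4208, -0.1082, 0.1966]
eef_rot: [3.138, -0.747, 1.678]
force: [-0.3, 0.4, -2.5]
grip_width: 0.0393
grip_force: 60.0
```

Request:
step_arm([
  {"dx": 0,"dy": 0,"dz": 0,"rx": 0,"ry": 0.093,"rz": 0,"claw": 1},
  {"dx": 0,"dy": 0,"dz": 0,"rx": 0,"ry": 0.093,"rz": 0,"claw": 1},
  {"dx": 0,"dy": 0,"dz": 0,"rx": 0,"ry": 0.093,"rz": 0,"claw": 1},
  {"dx": 0,"dy": 0,"dz": 0,"rx": 0,"ry": 0,"rz": 0,"claw": 1},
])

```text
time_s: 7.1
ee_pos: [0.4201, -0.1081, 0.1939]
eef_rot: [-3.131, -1.186, 1.666]
force: [0.5, 0.8, -2.1]
grip_width: 0.0394
grip_force: 60.0
```

```bash
python3 - <<'E'
from h import *
np.set_printoptions(precision=4,suppress=True)
o=telemetry.get_obs();print(o['qpos'],o['ee_pos'],o['eef_rot'],o['force'],o['grip_width'])
print(Ro.from_euler('xyz',o['eef_rot']).as_matrix())
s=shot('side')
cv2.imwrite('pics/w5.png',cv2.resize(s['img'][20:270,180:430],(500,500))[...,::-1])
E
```

```text
[-0.7205  0.5466  1.6477  0.7292  1.9115 -0.9435] [ 0.4201 -0.1081  0.1939] [-3.1314 -1.1859  1.6656] [ 0.5418  0.8389 -2.0797] 0.03942358737137194
[[-0.0356  0.9946 -0.098 ]
 [ 0.3737  0.1041  0.9217]
 [ 0.9269 -0.0038 -0.3754]]
```

View pics/w5.png

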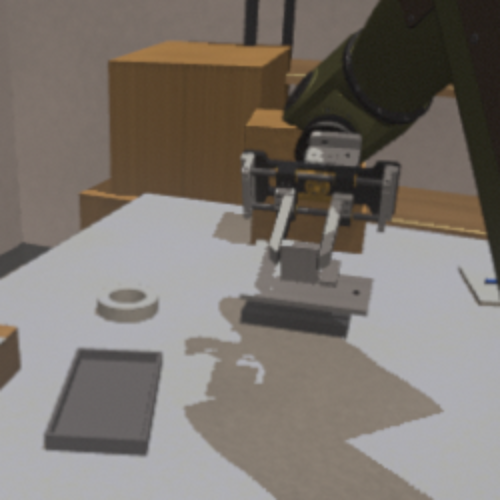

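The keeper is nearly flat over the bench, lug up, at about (300,290) in the crop. Lowering it.

Request:
step_arm([
  {"dx": -0.24,"dy": 0,"dz": 0.098,"rx": 0,"ry": 0,"rz": 0,"claw": 1},
  {"dx": -0.24,"dy": 0,"dz": 0.098,"rx": 0,"ry": 0,"rz": 0,"claw": 1},
  {"dx": -0.24,"dy": 0,"dz": 0.098,"rx": 0,"ry": 0,"rz": 0,"claw": 1},
  {"dx": -0.24,"dy": 0,"dz": 0.098,"rx": 0,"ry": 0,"rz": 0,"claw": 1},
  {"dx": -0.2,"dy": 0,"dz": 0.08,"rx": 0,"ry": 0,"rz": 0,"claw": 1},
  {"dx": -0.02,"dy": 0,"dz": 0.008,"rx": 0,"ry": 0,"rz": 0,"claw": 1},
  {"dx": 0,"dy": 0,"dz": 0,"rx": 0,"ry": 0,"rz": 0,"claw": 1},
])

```text
time_s: 7.85
ee_pos: [0.4212, -0.1085, 0.0698]
eef_rot: [3.138, -1.176, 1.682]
force: [0.7, -0.2, -2.5]
grip_width: 0.0394
grip_force: 60.0
```

Request:
step_arm([
  {"dx": -0.03,"dy": 0,"dz": 0.012,"rx": 0,"ry": 0,"rz": 0,"claw": 1},
  {"dx": 0,"dy": 0,"dz": 0,"rx": 0,"ry": 0,"rz": 0,"claw": 1},
])

```text
time_s: 8.05
ee_pos: [0.4211, -0.1086, 0.0665]
eef_rot: [3.137, -1.178, 1.682]
force: [-1.2, 0.7, -2.4]
grip_width: 0.0394
grip_force: 60.0
```

Request:
step_arm([
  {"dx": -0.04,"dy": 0,"dz": 0.016,"rx": 0,"ry": 0,"rz": 0,"claw": 1},
  {"dx": 0,"dy": 0,"dz": 0,"rx": 0,"ry": 0,"rz": 0,"claw": 1},
])

```text
time_s: 8.25
ee_pos: [0.4208, -0.1085, 0.0613]
eef_rot: [3.14, -1.179, 1.679]
force: [-0.2, 0.1, -2.5]
grip_width: 0.0393
grip_force: 60.0
```

Request:
step_arm([
  {"dx": -0.03,"dy": 0,"dz": 0.012,"rx": 0,"ry": 0,"rz": 0,"claw": 1},
  {"dx": 0,"dy": 0,"dz": 0,"rx": 0,"ry": 0,"rz": 0,"claw": 1},
])

```text
time_s: 8.45
ee_pos: [0.4209, -0.1085, 0.0582]
eef_rot: [3.14, -1.18, 1.679]
force: [1.1, -0.9, -0.8]
grip_width: 0.0393
grip_force: 60.0
```

Request:
step_arm([
  {"dx": 0,"dy": 0,"dz": 0,"rx": 0,"ry": 0,"rz": 0,"claw": 0.2},
  {"dx": 0,"dy": 0,"dz": 0,"rx": 0,"ry": 0,"rz": 0,"claw": 0.2},
  {"dx": 0,"dy": 0,"dz": 0,"rx": 0,"ry": 0,"rz": 0,"claw": 0.2},
  {"dx": 0,"dy": 0,"dz": 0,"rx": 0,"ry": 0,"rz": 0,"claw": 0.2},
  {"dx": 0,"dy": 0,"dz": 0,"rx": 0,"ry": 0,"rz": 0,"claw": 0.2},
  {"dx": 0.1,"dy": 0,"dz": -0.1,"rx": 0,"ry": 0,"rz": 0,"claw": 0.1},
  {"dx": 0.3,"dy": 0,"dz": -0.3,"rx": 0,"ry": 0,"rz": 0,"claw": 0.1},
  {"dx": 0.3,"dy": 0,"dz": -0.3,"rx": 0,"ry": 0,"rz": 0,"claw": 0.1},
  {"dx": 0.3,"dy": 0,"dz": -0.2,"rx": 0,"ry": 0,"rz": 0,"claw": 0.1},
  {"dx": 0.3,"dy": 0,"dz": -0.2,"rx": 0,"ry": 0,"rz": 0,"claw": 0.1},
])

```text
time_s: 9.45
ee_pos: [0.426, -0.1611, 0.2229]
eef_rot: [3.138, -1.179, 1.68]
force: [0.4, -0.3, -0.5]
grip_width: 0.0841
grip_force: 0.0
```

```bash
python3 - <<'E'
from h import *
np.set_printoptions(precision=4,suppress=True)
o=telemetry.get_obs();print(o['qpos'],o['ee_pos'],o['eef_rot'],o['force'],o['grip_width'])
R=Ro.from_euler('xyz',o['eef_rot']).as_matrix()
c=shot('wrist');W=cloud(c);np.savez('w6.npz',W=W,img=c['img'])
cv2.imwrite('pics/w6.png',c['img'][...,::-1])
E
```

```text
[-0.7797  0.5722  1.519   0.7052  2.0159 -0.9178] [ 0.426  -0.1611  0.2229] [ 3.1384 -1.1786  1.6798] [ 0.4464 -0.2794 -0.5305] 0.08408076734785601
```

View pics/w6.png

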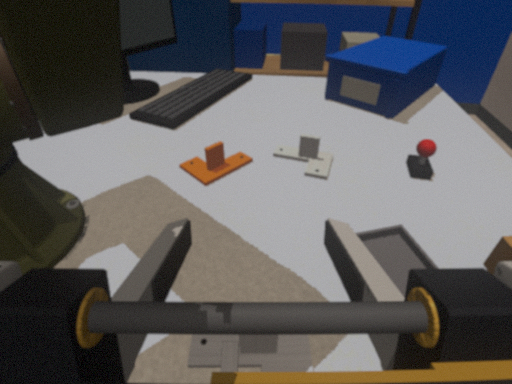

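The keeper lies flat on the bench at about (240,345), lug up. The plain plate is at (305,155) with its short arm toward the robot's right, so its yaw is about 169°.

Request:
step_arm([
  {"dx": 0,"dy": 0,"dz": 0,"rx": 0,"ry": -0.094,"rz": 0,"claw": 0.1},
  {"dx": 0,"dy": 0,"dz": 0,"rx": 0,"ry": -0.094,"rz": 0,"claw": 0.1},
  {"dx": 0,"dy": 0,"dz": 0,"rx": 0,"ry": -0.094,"rz": 0,"claw": 0.1},
  {"dx": 0,"dy": 0,"dz": 0,"rx": 0,"ry": -0.094,"rz": 0,"claw": 0.1},
  {"dx": 0,"dy": 0,"dz": 0,"rx": 0,"ry": -0.094,"rz": 0,"claw": 0.1},
  {"dx": 0,"dy": 0,"dz": 0,"rx": 0,"ry": -0.094,"rz": 0,"claw": 0.1},
  {"dx": 0,"dy": 0,"dz": 0,"rx": 0,"ry": -0.094,"rz": 0,"claw": 0.1},
  {"dx": 0,"dy": 0,"dz": 0,"rx": 0,"ry": -0.092,"rz": 0,"claw": 0.1},
])

```text
time_s: 10.3
ee_pos: [0.4264, -0.1607, 0.222]
eef_rot: [3.138, 0.005, 1.676]
force: [0.7, -0.6, -1.2]
grip_width: 0.0845
grip_force: 0.0
```

Request:
step_arm([
  {"dx": 0.43,"dy": 0.14,"dz": 0,"rx": 0,"ry": 0,"rz": 0,"claw": 0.1},
  {"dx": 0.43,"dy": 0.14,"dz": 0,"rx": 0,"ry": 0,"rz": 0,"claw": 0.1},
  {"dx": 0.43,"dy": 0.14,"dz": 0,"rx": 0,"ry": 0,"rz": 0,"claw": 0.1},
  {"dx": 0.43,"dy": 0.14,"dz": 0,"rx": 0,"ry": 0,"rz": 0,"claw": 0.1},
  {"dx": 0.43,"dy": 0.14,"dz": 0,"rx": 0,"ry": 0,"rz": 0,"claw": 0.1},
  {"dx": 0.43,"dy": 0.14,"dz": 0,"rx": 0,"ry": 0,"rz": 0,"claw": 0.1},
  {"dx": 0.43,"dy": 0.14,"dz": 0,"rx": 0,"ry": 0,"rz": 0,"claw": 0.1},
  {"dx": 0.43,"dy": 0.14,"dz": 0,"rx": 0,"ry": 0,"rz": 0,"claw": 0.1},
  {"dx": 0.43,"dy": 0.14,"dz": 0,"rx": 0,"ry": 0,"rz": 0,"claw": 0.1},
  {"dx": 0.43,"dy": 0.14,"dz": 0,"rx": 0,"ry": 0,"rz": 0,"claw": 0.1},
])

```text
time_s: 11.3
ee_pos: [0.5199, 0.2838, 0.222]
eef_rot: [3.14, -0.002, 1.676]
force: [0.7, 0.3, -0.7]
grip_width: 0.085
grip_force: 0.0
```

Request:
step_arm([
  {"dx": 0,"dy": 0,"dz": 0,"rx": 0,"ry": 0,"rz": -0.09,"claw": 0.1},
  {"dx": 0,"dy": 0,"dz": 0,"rx": 0,"ry": 0,"rz": -0.09,"claw": 0.1},
  {"dx": 0,"dy": 0,"dz": 0,"rx": 0,"ry": 0,"rz": -0.09,"claw": 0.1},
  {"dx": 0,"dy": 0,"dz": 0,"rx": 0,"ry": 0,"rz": -0.09,"claw": 0.1},
  {"dx": 0,"dy": 0,"dz": 0,"rx": 0,"ry": 0,"rz": -0.09,"claw": 0.1},
  {"dx": 0,"dy": 0,"dz": 0,"rx": 0,"ry": 0,"rz": -0.09,"claw": 0.1},
  {"dx": 0,"dy": 0,"dz": 0,"rx": 0,"ry": 0,"rz": -0.09,"claw": 0.1},
  {"dx": 0,"dy": 0,"dz": 0,"rx": 0,"ry": 0,"rz": -0.09,"claw": 0.1},
  {"dx": 0,"dy": 0,"dz": 0,"rx": 0,"ry": 0,"rz": -0.09,"claw": 0.1},
  {"dx": 0,"dy": 0,"dz": 0,"rx": 0,"ry": 0,"rz": 0,"claw": 0.1},
])

```text
time_s: 12.3
ee_pos: [0.5199, 0.2818, 0.2219]
eef_rot: [3.14, 0.001, 2.951]
force: [-0.0, 0.5, -0.2]
grip_width: 0.0846
grip_force: 0.0
```

```bash
cat > lug.py <<'E'
from h import *
def lug(W,guess,zlo=.047,zhi=.066,r=.045):
    m=(W[...,2]>zlo)&(W[...,2]<zhi)&(np.hypot(W[...,0]-guess[0],W[...,1]-guess[1])<r)
    P=W[m];zt=np.percentile(P[:,2],70);P=P[np.abs(P[:,2]-zt)<.003]
    return zt,len(P),cv2.minAreaRect((P[:,:2]*1000).astype(np.float32))
E
python3 - <<'E'
from lug import *
np.set_printoptions(precision=4,suppress=True)
o=telemetry.get_obs();print(o['qpos'],o['ee_pos'],o['eef_rot'],o['time_s'])
c=shot('wrist');W=cloud(c);np.savez('w7.npz',W=W,img=c['img'])
print(lug(W,(.487,.287)))
t=shot('top');Wt=cloud(t);np.savez('t7.npz',W=Wt,img=t['img']);print('keeper',lug(Wt,(.42,-.09)))
im=np.hstack([c['img'][:,60:460],t['img'][60:444,130:430]])
cv2.imwrite('pics/w7.png',im[...,::-1])
E
```

```text
[ 0.4342  0.392   1.3992  0.0012  1.3488 -0.9462] [0.5199 0.2818 0.2219] [3.1397 0.0007 2.951 ] 12.3
(np.float64(0.05829814717709486), 342, ((485.8213195800781, 287.4380187988281), (9.892873764038086, 38.89598083496094), 77.37914276123047))
keeper (np.float64(0.05895002217347504), 92, ((423.7481689453125, -124.93646240234375), (39.89337158203125, 10.185041427612305), 6.495479106903076))Traceback (most recent call last):
  File "<stdin>", line 7, in <module>
    return _nx.concatenate(arrs, 1, dtype=dtype, casting=casting)
           ~~~~~~~~~~~~~~~^^^^^^^^^^^^^^^^^^^^^^^^^^^^^^^^^^^^^^^
ValueError: all the input array dimensions except for the concatenation axis must match exactly, but along dimension 0, the array at index 0 has size 384 and the array at index 1 has size 324
```

```bash
python3 - <<'E'
from h import *
W=np.load('w7.npz')['W'];L=np.array([.4858,.2874]);th=np.radians(168)
D=W[...,:2]-L;x=D@[np.cos(th),np.sin(th)];y=D@[-np.sin(th),np.cos(th)]
f=lambda x0,x1,y0,y1:np.nanmedian(W[...,2][(x>x0)&(x<x1)&(y>y0)&(y<y1)])
print('short arm',f(-.04,-.015,.025,.05),'opp',f(.03,.06,.025,.05),'long end',f(.05,.07,-.02,.0),'opp',f(-.07,-.055,-.02,0), 'opp short',f(.01,.04,-.06,-.04))
E
```

```text
short arm 0.28624823041160136 opp 0.0002155355642713408 long end 0.008177459647001506 opp -4.3494172341285164e-05 opp short 0.0001611658703798563
```

Request:
step_arm([
  {"dx": 0.345,"dy": -0.01,"dz": 0.1,"rx": 0,"ry": 0,"rz": 0.01,"claw": 0.3},
  {"dx": 0,"dy": 0,"dz": 0.4,"rx": 0,"ry": 0,"rz": 0,"claw": 0.3},
  {"dx": 0,"dy": 0,"dz": 0.4,"rx": 0,"ry": 0,"rz": 0,"claw": 0.3},
  {"dx": 0,"dy": 0,"dz": 0.4,"rx": 0,"ry": 0,"rz": 0,"claw": 0.3},
  {"dx": 0,"dy": 0,"dz": 0.3,"rx": 0,"ry": 0,"rz": 0,"claw": 0.3},
  {"dx": 0,"dy": 0,"dz": 0.24,"rx": 0,"ry": 0,"rz": 0,"claw": 0.3},
  {"dx": 0,"dy": 0,"dz": 0,"rx": 0,"ry": 0,"rz": 0,"claw": 0.3},
], grip_force=50)

```text
time_s: 13.1
ee_pos: [0.4845, 0.2871, 0.0344]
eef_rot: [-3.14, -0.004, 2.93]
force: [0.3, 0.6, 0.5]
grip_width: 0.0657
grip_force: 0.0
```

Request:
step_arm([
  {"dx": 0,"dy": 0,"dz": 0,"rx": 0,"ry": 0,"rz": 0,"claw": 1},
  {"dx": 0,"dy": 0,"dz": 0,"rx": 0,"ry": 0,"rz": 0,"claw": 1},
  {"dx": 0,"dy": 0,"dz": 0,"rx": 0,"ry": 0,"rz": 0,"claw": 1},
  {"dx": 0,"dy": 0,"dz": 0,"rx": 0,"ry": 0,"rz": 0,"claw": 1},
  {"dx": 0,"dy": 0,"dz": 0,"rx": 0,"ry": 0,"rz": 0,"claw": 1},
  {"dx": 0,"dy": 0,"dz": 0,"rx": 0,"ry": 0,"rz": 0,"claw": 1},
  {"dx": 0,"dy": 0,"dz": 0,"rx": 0,"ry": 0,"rz": 0,"claw": 1},
  {"dx": 0,"dy": 0,"dz": 0,"rx": 0,"ry": 0,"rz": 0,"claw": 1},
])

```text
time_s: 13.9
ee_pos: [0.4859, 0.2879, 0.0372]
eef_rot: [3.14, 0.0, 2.933]
force: [-1.8, -0.7, 2.3]
grip_width: 0.0099
grip_force: 50.0
```

Request:
step_arm([
  {"dx": 0,"dy": 0,"dz": -0.3,"rx": 0,"ry": 0,"rz": 0,"claw": 1},
  {"dx": 0,"dy": 0,"dz": -0.4,"rx": 0,"ry": 0,"rz": 0,"claw": 1},
  {"dx": 0,"dy": 0,"dz": -0.4,"rx": 0,"ry": 0,"rz": 0,"claw": 1},
  {"dx": 0,"dy": 0,"dz": -0.4,"rx": 0,"ry": 0,"rz": 0,"claw": 1},
  {"dx": 0,"dy": 0,"dz": 0,"rx": 0,"ry": 0,"rz": 0.093,"claw": 1},
  {"dx": 0,"dy": 0,"dz": 0,"rx": 0,"ry": 0,"rz": 0.093,"claw": 1},
  {"dx": 0,"dy": 0,"dz": 0,"rx": 0,"ry": 0,"rz": 0.093,"claw": 1},
  {"dx": 0,"dy": 0,"dz": 0,"rx": 0,"ry": 0,"rz": 0.093,"claw": 1},
  {"dx": 0,"dy": 0,"dz": 0,"rx": 0,"ry": 0,"rz": 0.093,"claw": 1},
  {"dx": 0,"dy": 0,"dz": 0,"rx": 0,"ry": 0,"rz": 0.093,"claw": 1},
])

```text
time_s: 14.9
ee_pos: [0.4857, 0.2876, 0.1867]
eef_rot: [3.141, -0.001, 2.051]
force: [0.2, -0.6, -1.4]
grip_width: 0.0095
grip_force: 50.0
```

Request:
step_arm([
  {"dx": 0,"dy": 0,"dz": 0,"rx": 0,"ry": 0,"rz": 0.091,"claw": 1},
  {"dx": -0.425,"dy": 0.03,"dz": 0,"rx": 0,"ry": 0,"rz": 0,"claw": 1},
  {"dx": -0.425,"dy": 0.03,"dz": 0,"rx": 0,"ry": 0,"rz": 0,"claw": 1},
  {"dx": -0.425,"dy": 0.03,"dz": 0,"rx": 0,"ry": 0,"rz": 0,"claw": 1},
  {"dx": -0.425,"dy": 0.03,"dz": 0,"rx": 0,"ry": 0,"rz": 0,"claw": 1},
  {"dx": -0.425,"dy": 0.03,"dz": 0,"rx": 0,"ry": 0,"rz": 0,"claw": 1},
  {"dx": -0.425,"dy": 0.03,"dz": 0,"rx": 0,"ry": 0,"rz": 0,"claw": 1},
  {"dx": -0.425,"dy": 0.03,"dz": 0,"rx": 0,"ry": 0,"rz": 0,"claw": 1},
  {"dx": -0.425,"dy": 0.03,"dz": 0,"rx": 0,"ry": 0,"rz": 0,"claw": 1},
  {"dx": -0.425,"dy": 0.03,"dz": 0,"rx": 0,"ry": 0,"rz": 0,"claw": 1},
])

```text
time_s: 15.9
ee_pos: [0.6403, -0.0651, 0.1862]
eef_rot: [3.141, -0.002, 1.914]
force: [1.1, 0.0, -2.4]
grip_width: 0.01
grip_force: 50.0
```

```bash
python3 - <<'E'
from h import *
np.set_printoptions(precision=4,suppress=True)
c=shot('wrist');c=shot('wrist');o=telemetry.get_obs();W=cloud(c);np.savez('w8.npz',W=W,img=c['img'])
print(o['ee_pos'],o['eef_rot'])
save(c,'w8.png')
E
```

```text
[ 0.6407 -0.0679  0.1855] [-3.1415 -0.0011  1.9098]
```

View pics/w8.png

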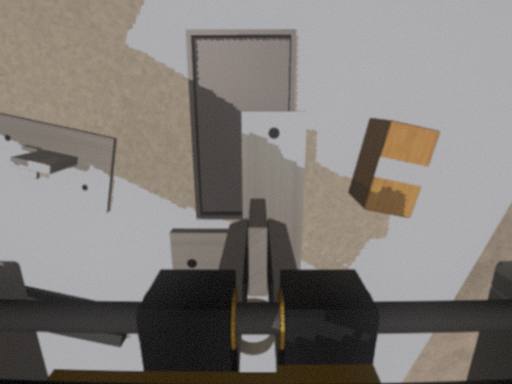

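The tray is visible at (190–298, 30–218), with the carried plain plate at (270,190) oriented the right way. I'll fit the tray rim from the depth map.

```bash
cat > tray.py <<'E'
from h import *
from scipy.optimize import least_squares
def fit(W,c0=(.6096,-.0297),y0=109.64):
    def loc(p,P):
        d=P[:,:2]-p[:2];c,s=np.cos(p[2]),np.sin(p[2]);return np.c_[d@[c,s],d@[-s,c]]
    def sdf(p,P):
        q=np.abs(loc(p,P))-[.097,.052]
        return np.hypot(*np.maximum(q,0).T)+np.minimum(q.max(1),0)
    P=W[(W[...,2]>.0165)&(W[...,2]<.0225)];p=np.r_[c0,np.radians(y0)]
    for tol in (.009,.006,.004):
        Q=P[np.abs(sdf(p,P))<tol]
        p=least_squares(sdf,p,args=(Q,),loss='soft_l1',f_scale=.001).x
    l=loc(p,Q); print('sides',[(int((abs(l[:,0]-s*.097)<.004).sum()),int((abs(l[:,1]-s*.052)<.004).sum())) for s in (1,-1)])
    return p[:2],np.degrees(p[2]),len(Q),np.abs(sdf(p,Q)).mean()
E
python3 - <<'E'
from tray import *
np.set_printoptions(precision=4,suppress=True)
for f in ('w8','top'):
    c,y,n,e=fit(np.load(f+'.npz')['W']);t=np.radians(y);a=np.array([np.cos(t),np.sin(t)]);b=np.array([-a[1],a[0]])
    print(f,c,y,n,e,'plain',c-.0415*a-.0165*b,'keeper',c+.0335*a+.0125*b)
# plate in hand: long-arm end/sides relative to the tool
W=np.load('w8.npz')['W'];pos=np.array([.6407,-.0679]);th=1.9098
D=W[...,:2]-pos;x=D@[np.cos(th),np.sin(th)];y=D@[-np.sin(th),np.cos(th)]
m=(abs(W[...,2]-.1555)<.012)&(x>.03)&(x<.1)&(abs(y)<.06)
print('plate z',np.median(W[m][:,2]),'x max',np.percentile(x[m],[98,99.5]),'y',np.percentile(y[m],[.5,2,98,99.5]))
E
```

```text
sides [(760, 1026), (229, 444)]
w8 [ 0.6095 -0.0284] 109.51547389070406 2334 0.001434103044407306 plain [ 0.639 -0.062] keeper [ 0.5866 -0.001 ]
sides [(100, 197), (119, 198)]
top [ 0.6099 -0.0286] 109.53317177876484 583 0.0014010743769157777 plain [ 0.6394 -0.0622] keeper [ 0.587  -0.0012]
plate z 0.15664608206092476 x max [0.0704 0.071 ] y [-0.0297 -0.0291  0.0093  0.0099]
```

```bash
python3 - <<'E'
from tray import *
np.set_printoptions(precision=4,suppress=True)
c=shot('wrist');W=cloud(c);pos=c['pt'];th=np.arctan2(c['Rt'][1,0],c['Rt'][0,0]);print(pos,th,telemetry.get_obs()['ee_pos'])
print(fit(W))
D=W[...,:2]-pos[:2];x=D@[np.cos(th),np.sin(th)];y=D@[-np.sin(th),np.cos(th)]
m=(abs(W[...,2]-.1555)<.012)&(x>.03)&(x<.1)&(abs(y)<.06)
print('x max',np.percentile(x[m],[98,99.5,100]),'y',np.percentile(y[m],[.5,2,98,99.5]))
m=(abs(W[...,2]-.1555)<.012)&(x>-.06)&(x<.0)&(y>.02)&(y<.08)
print('short arm x',np.percentile(x[m],[1,98,99.5]),'y',np.percentile(y[m],[98,99.5]),m.sum())
for cl in (.245,.255,.265):pass
E
```

```text
[ 0.6407 -0.0679  0.1855] 1.9098212423362995 [ 0.6402 -0.0656  0.1856]
sides [(676, 1009), (226, 423)]
(array([ 0.6096, -0.0285]), np.float64(109.52437941936687), 2215, np.float64(0.0013982467913827205))
x max [0.0734 0.074  0.0741] y [-0.0297 -0.0292  0.0093  0.0099]
short arm x [-0.0332 -0.0049 -0.0047] y [0.0596 0.0602] 2201
```

Request:
step_arm([
  {"dx": 0,"dy": 0,"dz": 0,"rx": 0,"ry": 0,"rz": 0,"claw": 1},
  {"dx": 0,"dy": 0,"dz": 0,"rx": 0,"ry": 0,"rz": 0,"claw": 1},
  {"dx": 0,"dy": 0,"dz": 0,"rx": 0,"ry": 0,"rz": 0,"claw": 1},
])

```text
time_s: 16.35
ee_pos: [0.6399, -0.0623, 0.1868]
eef_rot: [3.14, -0.001, 1.915]
force: [-0.3, 0.6, -1.5]
grip_width: 0.0098
grip_force: 50.0
```

Request:
step_arm([
  {"dx": 0,"dy": 0,"dz": 0,"rx": 0,"ry": 0,"rz": 0,"claw": 1},
  {"dx": 0,"dy": 0,"dz": 0,"rx": 0,"ry": 0,"rz": 0,"claw": 1},
])

```text
time_s: 16.55
ee_pos: [0.64, -0.0629, 0.1868]
eef_rot: [3.14, -0.001, 1.915]
force: [0.0, 0.0, -1.8]
grip_width: 0.0095
grip_force: 50.0
```

Request:
step_arm([
  {"dx": 0,"dy": 0,"dz": 0,"rx": 0,"ry": 0,"rz": 0,"claw": 1},
])

```text
time_s: 16.65
ee_pos: [0.6401, -0.0632, 0.1867]
eef_rot: [3.14, -0.001, 1.914]
force: [0.4, 0.3, -2.1]
grip_width: 0.0096
grip_force: 50.0
```

Request:
step_arm([
  {"dx": 0,"dy": 0,"dz": 0,"rx": 0,"ry": 0,"rz": 0,"claw": 1},
])

```text
time_s: 16.75
ee_pos: [0.6401, -0.0633, 0.1867]
eef_rot: [3.141, -0.001, 1.914]
force: [-0.0, 0.2, -2.4]
grip_width: 0.0099
grip_force: 50.0
```

Request:
step_arm([
  {"dx": 0.016,"dy": -0.005,"dz": 0.2,"rx": 0,"ry": 0,"rz": 0.001,"claw": 1},
  {"dx": 0,"dy": 0,"dz": 0.3,"rx": 0,"ry": 0,"rz": 0,"claw": 1},
  {"dx": 0,"dy": 0,"dz": 0.3,"rx": 0,"ry": 0,"rz": 0,"claw": 1},
  {"dx": 0,"dy": 0,"dz": 0.2,"rx": 0,"ry": 0,"rz": 0,"claw": 1},
  {"dx": 0,"dy": 0,"dz": 0.15,"rx": 0,"ry": 0,"rz": 0,"claw": 1},
  {"dx": 0,"dy": 0,"dz": 0,"rx": 0,"ry": 0,"rz": 0,"claw": 1},
  {"dx": 0,"dy": 0,"dz": 0,"rx": 0,"ry": 0,"rz": 0,"claw": 1},
  {"dx": 0,"dy": 0,"dz": 0,"rx": 0,"ry": 0,"rz": 0,"claw": 1},
  {"dx": 0,"dy": 0,"dz": 0,"rx": 0,"ry": 0,"rz": 0,"claw": 1},
  {"dx": 0,"dy": 0,"dz": 0,"rx": 0,"ry": 0,"rz": 0,"claw": 1},
])

```text
time_s: 17.75
ee_pos: [0.6394, -0.0619, 0.0724]
eef_rot: [3.14, -0.001, 1.913]
force: [-1.1, -0.3, -2.5]
grip_width: 0.0098
grip_force: 50.0
```

Request:
step_arm([
  {"dx": 0,"dy": 0,"dz": 0.06,"rx": 0,"ry": 0,"rz": 0,"claw": 1},
  {"dx": 0,"dy": 0,"dz": 0.06,"rx": 0,"ry": 0,"rz": 0,"claw": 1},
  {"dx": 0,"dy": 0,"dz": 0.05,"rx": 0,"ry": 0,"rz": 0,"claw": 1},
  {"dx": 0,"dy": 0,"dz": 0.05,"rx": 0,"ry": 0,"rz": 0,"claw": 1},
  {"dx": 0,"dy": 0,"dz": 0.04,"rx": 0,"ry": 0,"rz": 0,"claw": 1},
  {"dx": 0,"dy": 0,"dz": 0.02,"rx": 0,"ry": 0,"rz": 0,"claw": 1},
  {"dx": 0,"dy": 0,"dz": 0,"rx": 0,"ry": 0,"rz": 0,"claw": 1},
  {"dx": 0,"dy": 0,"dz": 0,"rx": 0,"ry": 0,"rz": 0,"claw": 1},
])

```text
time_s: 18.55
ee_pos: [0.6392, -0.0618, 0.0437]
eef_rot: [3.14, -0.001, 1.913]
force: [0.1, -0.1, -2.1]
grip_width: 0.0098
grip_force: 50.0
```

Request:
step_arm([
  {"dx": 0,"dy": 0,"dz": 0.01,"rx": 0,"ry": 0,"rz": 0,"claw": 1},
  {"dx": 0,"dy": 0,"dz": 0,"rx": 0,"ry": 0,"rz": 0,"claw": 1},
  {"dx": 0,"dy": 0,"dz": 0,"rx": 0,"ry": 0,"rz": 0,"claw": 0.6},
  {"dx": 0,"dy": 0,"dz": 0,"rx": 0,"ry": 0,"rz": 0,"claw": 0.6},
  {"dx": 0,"dy": 0,"dz": 0,"rx": 0,"ry": 0,"rz": 0,"claw": 0.6},
  {"dx": 0,"dy": 0,"dz": -0.2,"rx": 0,"ry": 0,"rz": 0,"claw": 0.6},
  {"dx": 0,"dy": 0,"dz": -0.4,"rx": 0,"ry": 0,"rz": 0,"claw": 0.6},
  {"dx": 0,"dy": 0,"dz": -0.4,"rx": 0,"ry": 0,"rz": 0,"claw": 0.6},
  {"dx": 0,"dy": 0,"dz": -0.4,"rx": 0,"ry": 0,"rz": 0,"claw": 0.4},
  {"dx": 0,"dy": 0,"dz": -0.4,"rx": 0,"ry": 0,"rz": 0,"claw": 0.2},
])

```text
time_s: 19.55
ee_pos: [0.6388, -0.0621, 0.2244]
eef_rot: [3.14, -0.001, 1.913]
force: [0.1, 0.4, 0.6]
grip_width: 0.0504
grip_force: 0.0
```

Request:
step_arm([
  {"dx": 0.03,"dy": -0.36,"dz": 0,"rx": 0,"ry": 0,"rz": 0,"claw": 0.2},
  {"dx": 0.03,"dy": -0.36,"dz": 0,"rx": 0,"ry": 0,"rz": 0,"claw": 0.2},
  {"dx": 0.03,"dy": -0.36,"dz": 0,"rx": 0,"ry": 0,"rz": 0,"claw": 0.2},
  {"dx": 0.03,"dy": -0.36,"dz": 0,"rx": 0,"ry": 0,"rz": 0,"claw": 0.2},
  {"dx": 0.03,"dy": -0.36,"dz": 0,"rx": 0,"ry": 0,"rz": 0,"claw": 0.2},
  {"dx": 0.03,"dy": -0.36,"dz": 0,"rx": 0,"ry": 0,"rz": 0,"claw": 0.2},
  {"dx": 0.03,"dy": -0.36,"dz": 0,"rx": 0,"ry": 0,"rz": 0,"claw": 0.2},
  {"dx": 0,"dy": 0,"dz": 0,"rx": 0,"ry": 0,"rz": 0.09,"claw": 0.2},
  {"dx": 0,"dy": 0,"dz": 0,"rx": 0,"ry": 0,"rz": 0.09,"claw": 0.2},
  {"dx": 0,"dy": 0,"dz": 0,"rx": 0,"ry": 0,"rz": 0.09,"claw": 0.2},
])

```text
time_s: 20.55
ee_pos: [0.3944, -0.1269, 0.2227]
eef_rot: [3.14, -0.001, 1.482]
force: [0.6, 0.3, 0.1]
grip_width: 0.0752
grip_force: 0.0
```

Request:
step_arm([
  {"dx": 0,"dy": 0,"dz": 0,"rx": 0,"ry": 0,"rz": 0.09,"claw": 0.2},
  {"dx": 0,"dy": 0,"dz": 0,"rx": 0,"ry": 0,"rz": 0.09,"claw": 0.2},
  {"dx": 0,"dy": 0,"dz": 0,"rx": 0,"ry": 0,"rz": 0.09,"claw": 0.2},
  {"dx": 0,"dy": 0,"dz": 0,"rx": 0,"ry": 0,"rz": 0.09,"claw": 0.2},
  {"dx": 0,"dy": 0,"dz": 0,"rx": 0,"ry": 0,"rz": 0.09,"claw": 0.2},
  {"dx": 0,"dy": 0,"dz": 0,"rx": 0,"ry": 0,"rz": 0.09,"claw": 0.2},
  {"dx": 0,"dy": 0,"dz": 0,"rx": 0,"ry": 0,"rz": 0.09,"claw": 0.2},
  {"dx": 0,"dy": 0,"dz": 0,"rx": 0,"ry": 0,"rz": 0.09,"claw": 0.2},
  {"dx": 0,"dy": 0,"dz": 0,"rx": 0,"ry": 0,"rz": 0.09,"claw": 0.2},
  {"dx": 0,"dy": 0,"dz": 0,"rx": 0,"ry": 0,"rz": 0.06,"claw": 0.2},
])

```text
time_s: 21.55
ee_pos: [0.3946, -0.1268, 0.2225]
eef_rot: [-3.14, -0.001, 0.116]
force: [-0.8, 0.7, 1.2]
grip_width: 0.0752
grip_force: 0.0
```

Request:
step_arm([
  {"dx": 0,"dy": 0,"dz": 0,"rx": 0,"ry": 0,"rz": 0,"claw": 0.2},
  {"dx": 0,"dy": 0,"dz": 0,"rx": 0,"ry": 0,"rz": 0,"claw": 0.2},
  {"dx": 0,"dy": 0,"dz": 0,"rx": 0,"ry": 0,"rz": 0,"claw": 0.2},
  {"dx": 0,"dy": 0,"dz": 0,"rx": 0,"ry": 0,"rz": 0,"claw": 0.2},
])

```text
time_s: 21.95
ee_pos: [0.3946, -0.1268, 0.2224]
eef_rot: [-3.14, -0.001, 0.123]
force: [-0.3, -0.4, 0.3]
grip_width: 0.0753
grip_force: 0.0
```

```bash
python3 - <<'E'
from lug import *
np.set_printoptions(precision=4,suppress=True)
c=shot('wrist');W=cloud(c);np.savez('w9.npz',W=W,img=c['img'])
print(c['pt'],telemetry.get_obs()['eef_rot'])
print('keeper',lug(W,(.4237,-.1249)))
t=shot('top');Wt=cloud(t);np.savez('t9.npz',W=Wt)
print('plain in tray',lug(Wt,(.639,-.062),.05,.072),'keeper',lug(Wt,(.4237,-.1249)))
im=np.hstack([c['img'][:,80:400],t['img'][:384,130:430]])
cv2.imwrite('pics/w9.png',im[...,::-1])
E
```

```text
[ 0.3946 -0.1268  0.2224] [-3.1401 -0.0009  0.1229]
keeper (np.float64(0.05831853522040512), 350, ((423.3629150390625, -124.97189331054688), (39.11857604980469, 9.848943710327148), 7.010074615478516))
plain in tray (np.float64(0.06510772437873727), 85, ((640.2108764648438, -62.36860656738281), (9.85515308380127, 39.32936477661133), 18.744916915893555)) keeper (np.float64(0.05924924491234539), 85, ((423.7457580566406, -124.93505096435547), (40.03963851928711, 9.938014030456543), 6.992381572723389))
```

View pics/w9.png

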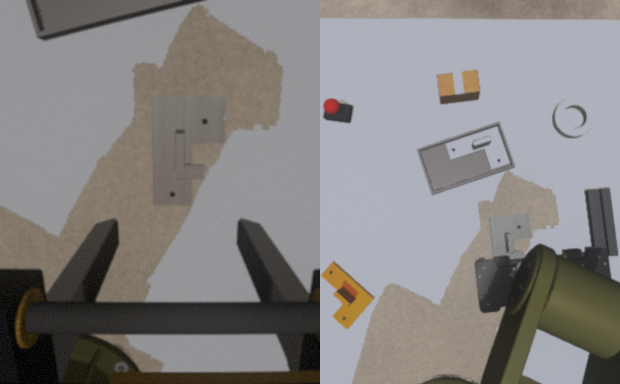

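The plain plate lies in the tray at (480,150) in the right half. The keeper is flat with its lug at (180,148) and its tongue at (190,170) in the left half. Now gripping the lug across its thickness.

Request:
step_arm([
  {"dx": 0.288,"dy": 0.017,"dz": 0.1,"rx": 0,"ry": 0,"rz": 0,"claw": 0.4},
  {"dx": 0,"dy": 0,"dz": 0.4,"rx": 0,"ry": 0,"rz": 0,"claw": 0.4},
  {"dx": 0,"dy": 0,"dz": 0.4,"rx": 0,"ry": 0,"rz": 0,"claw": 0.4},
  {"dx": 0,"dy": 0,"dz": 0.4,"rx": 0,"ry": 0,"rz": 0,"claw": 0.4},
  {"dx": 0,"dy": 0,"dz": 0.3,"rx": 0,"ry": 0,"rz": 0,"claw": 0.4},
  {"dx": 0,"dy": 0,"dz": 0.23,"rx": 0,"ry": 0,"rz": 0,"claw": 0.4},
  {"dx": 0,"dy": 0,"dz": 0,"rx": 0,"ry": 0,"rz": 0,"claw": 0.4},
  {"dx": 0,"dy": 0,"dz": 0,"rx": 0,"ry": 0,"rz": 0,"claw": 0.4},
  {"dx": 0,"dy": 0,"dz": 0,"rx": 0,"ry": 0,"rz": 0,"claw": 0.4},
], grip_force=50)

```text
time_s: 22.95
ee_pos: [0.4242, -0.1249, 0.0408]
eef_rot: [-3.141, -0.003, 0.122]
force: [0.4, 0.0, 1.1]
grip_width: 0.0564
grip_force: 0.0
```

Request:
step_arm([
  {"dx": 0,"dy": 0,"dz": 0,"rx": 0,"ry": 0,"rz": 0,"claw": 1},
  {"dx": 0,"dy": 0,"dz": 0,"rx": 0,"ry": 0,"rz": 0,"claw": 1},
  {"dx": 0,"dy": 0,"dz": 0,"rx": 0,"ry": 0,"rz": 0,"claw": 1},
  {"dx": 0,"dy": 0,"dz": 0,"rx": 0,"ry": 0,"rz": 0,"claw": 1},
  {"dx": 0,"dy": 0,"dz": 0,"rx": 0,"ry": 0,"rz": 0,"claw": 1},
  {"dx": 0,"dy": 0,"dz": 0,"rx": 0,"ry": 0,"rz": 0,"claw": 1},
])

```text
time_s: 23.55
ee_pos: [0.4234, -0.1246, 0.0394]
eef_rot: [-3.14, -0.001, 0.122]
force: [-0.9, -0.4, 0.7]
grip_width: 0.0119
grip_force: 0.0
```

Request:
step_arm([
  {"dx": 0,"dy": 0,"dz": 0,"rx": 0,"ry": 0,"rz": 0,"claw": 1},
  {"dx": 0,"dy": 0,"dz": 0,"rx": 0,"ry": 0,"rz": 0,"claw": 1},
  {"dx": 0,"dy": 0,"dz": 0,"rx": 0,"ry": 0,"rz": 0,"claw": 1},
  {"dx": 0,"dy": 0,"dz": 0,"rx": 0,"ry": 0,"rz": 0,"claw": 1},
])

```text
time_s: 23.95
ee_pos: [0.4235, -0.1247, 0.0394]
eef_rot: [-3.14, -0.001, 0.122]
force: [-1.3, -1.0, 1.3]
grip_width: 0.0094
grip_force: 50.0
```

Request:
step_arm([
  {"dx": 0,"dy": 0,"dz": -0.2,"rx": 0,"ry": 0,"rz": 0,"claw": 1},
  {"dx": 0,"dy": 0,"dz": -0.4,"rx": 0,"ry": 0,"rz": 0,"claw": 1},
  {"dx": 0,"dy": 0,"dz": -0.4,"rx": 0,"ry": 0,"rz": 0,"claw": 1},
  {"dx": 0,"dy": 0,"dz": -0.5,"rx": 0,"ry": 0,"rz": 0,"claw": 1},
  {"dx": 0,"dy": 0,"dz": 0,"rx": 0,"ry": 0,"rz": -0.09,"claw": 1},
  {"dx": 0,"dy": 0,"dz": 0,"rx": 0,"ry": 0,"rz": -0.09,"claw": 1},
  {"dx": 0,"dy": 0,"dz": 0,"rx": 0,"ry": 0,"rz": -0.09,"claw": 1},
  {"dx": 0,"dy": 0,"dz": 0,"rx": 0,"ry": 0,"rz": -0.09,"claw": 1},
  {"dx": 0,"dy": 0,"dz": 0,"rx": 0,"ry": 0,"rz": -0.09,"claw": 1},
  {"dx": 0,"dy": 0,"dz": 0,"rx": 0,"ry": 0,"rz": -0.09,"claw": 1},
])

```text
time_s: 24.95
ee_pos: [0.4232, -0.1248, 0.1891]
eef_rot: [-3.14, -0.002, 0.976]
force: [-0.1, 0.6, -2.3]
grip_width: 0.0098
grip_force: 50.0
```

Request:
step_arm([
  {"dx": 0,"dy": 0,"dz": 0,"rx": 0,"ry": 0,"rz": -0.09,"claw": 1},
  {"dx": 0,"dy": 0,"dz": 0,"rx": 0,"ry": 0,"rz": -0.09,"claw": 1},
  {"dx": 0,"dy": 0,"dz": 0,"rx": 0,"ry": 0,"rz": -0.09,"claw": 1},
  {"dx": 0,"dy": 0,"dz": 0,"rx": 0,"ry": 0,"rz": -0.09,"claw": 1},
  {"dx": 0,"dy": 0,"dz": 0,"rx": 0,"ry": 0,"rz": -0.09,"claw": 1},
  {"dx": 0,"dy": 0,"dz": 0,"rx": 0,"ry": 0,"rz": -0.09,"claw": 1},
  {"dx": 0,"dy": 0,"dz": 0,"rx": 0,"ry": 0,"rz": -0.059,"claw": 1},
  {"dx": 0,"dy": 0,"dz": 0,"rx": 0,"ry": 0,"rz": 0,"claw": 1},
  {"dx": 0,"dy": 0,"dz": 0,"rx": 0,"ry": 0,"rz": 0,"claw": 1},
])

```text
time_s: 25.85
ee_pos: [0.4232, -0.1248, 0.1892]
eef_rot: [3.141, -0.002, 1.908]
force: [0.1, -0.0, -2.1]
grip_width: 0.0098
grip_force: 50.0
```

Request:
step_arm([
  {"dx": 0.124,"dy": 0.39,"dz": 0,"rx": 0,"ry": 0,"rz": -0.002,"claw": 1},
  {"dx": 0.124,"dy": 0.39,"dz": 0,"rx": 0,"ry": 0,"rz": 0,"claw": 1},
  {"dx": 0.124,"dy": 0.39,"dz": 0,"rx": 0,"ry": 0,"rz": 0,"claw": 1},
  {"dx": 0.124,"dy": 0.39,"dz": 0,"rx": 0,"ry": 0,"rz": 0,"claw": 1},
  {"dx": 0.124,"dy": 0.39,"dz": 0,"rx": 0,"ry": 0,"rz": 0,"claw": 1},
  {"dx": 0,"dy": 0,"dz": 0,"rx": 0,"ry": 0,"rz": 0,"claw": 1},
  {"dx": 0,"dy": 0,"dz": 0,"rx": 0,"ry": 0,"rz": 0,"claw": 1},
  {"dx": 0,"dy": 0,"dz": 0,"rx": 0,"ry": 0,"rz": 0,"claw": 1},
  {"dx": 0,"dy": 0,"dz": 0,"rx": 0,"ry": 0,"rz": 0,"claw": 1},
  {"dx": 0,"dy": 0,"dz": 0,"rx": 0,"ry": 0,"rz": 0,"claw": 1},
])

```text
time_s: 26.85
ee_pos: [0.5859, -0.0016, 0.1901]
eef_rot: [3.14, -0.001, 1.913]
force: [-0.7, -0.0, -2.6]
grip_width: 0.0095
grip_force: 50.0
```

```bash
python3 - <<'E'
from tray import *
np.set_printoptions(precision=4,suppress=True)
c=shot('wrist');W=cloud(c);np.savez('w10.npz',W=W,img=c['img']);pos=c['pt'];th=np.arctan2(c['Rt'][1,0],c['Rt'][0,0]);print(pos,th)
D=W[...,:2]-pos[:2];x=D@[np.cos(th),np.sin(th)];y=D@[-np.sin(th),np.cos(th)]
zp=abs(W[...,2]-(pos[2]-.0314))<.008
for n,m in (('end',zp&(x>.03)&(x<.09)&(y>-.05)&(y<.06)),):
    print(n,m.sum(),'x',np.percentile(x[m],[98,99.5]),'y',np.percentile(y[m],[.5,2,98,99.5]))
E
```

```text
[ 0.5859 -0.0016  0.1901] 1.912954393131761
end 5842 x [0.0582 0.0584] y [-0.0497 -0.0484  0.0324  0.0337]
```

Request:
step_arm([
  {"dx": 0,"dy": 0.008,"dz": 0.2,"rx": 0,"ry": 0,"rz": 0.001,"claw": 1},
  {"dx": 0,"dy": 0,"dz": 0.3,"rx": 0,"ry": 0,"rz": 0,"claw": 1},
  {"dx": 0,"dy": 0,"dz": 0.3,"rx": 0,"ry": 0,"rz": 0,"claw": 1},
  {"dx": 0,"dy": 0,"dz": 0.2,"rx": 0,"ry": 0,"rz": 0,"claw": 1},
  {"dx": 0,"dy": 0,"dz": 0.1,"rx": 0,"ry": 0,"rz": 0,"claw": 1},
  {"dx": 0,"dy": 0,"dz": 0,"rx": 0,"ry": 0,"rz": 0,"claw": 1},
  {"dx": 0,"dy": 0,"dz": 0,"rx": 0,"ry": 0,"rz": 0,"claw": 1},
  {"dx": 0,"dy": 0,"dz": 0,"rx": 0,"ry": 0,"rz": 0,"claw": 1},
  {"dx": 0,"dy": 0,"dz": 0,"rx": 0,"ry": 0,"rz": 0,"claw": 1},
  {"dx": 0,"dy": 0,"dz": 0,"rx": 0,"ry": 0,"rz": 0,"claw": 1},
])

```text
time_s: 27.9
ee_pos: [0.5872, -0.0005, 0.0803]
eef_rot: [3.14, -0.001, 1.913]
force: [-0.1, -0.2, -1.5]
grip_width: 0.0096
grip_force: 50.0
```

Request:
step_arm([
  {"dx": 0,"dy": 0,"dz": 0.06,"rx": 0,"ry": 0,"rz": 0,"claw": 1},
  {"dx": 0,"dy": 0,"dz": 0.06,"rx": 0,"ry": 0,"rz": 0,"claw": 1},
  {"dx": 0,"dy": 0,"dz": 0.05,"rx": 0,"ry": 0,"rz": 0,"claw": 1},
  {"dx": 0,"dy": 0,"dz": 0,"rx": 0,"ry": 0,"rz": 0,"claw": 1},
  {"dx": 0,"dy": 0,"dz": 0,"rx": 0,"ry": 0,"rz": 0,"claw": 1},
])

```text
time_s: 28.4
ee_pos: [0.587, -0.0005, 0.0625]
eef_rot: [3.141, -0.002, 1.913]
force: [1.3, -0.4, -2.2]
grip_width: 0.0094
grip_force: 50.0
```

Request:
step_arm([
  {"dx": -0.004,"dy": -0.006,"dz": 0.02,"rx": 0,"ry": 0,"rz": 0,"claw": 1},
  {"dx": 0,"dy": 0,"dz": 0.04,"rx": 0,"ry": 0,"rz": 0,"claw": 1},
  {"dx": 0,"dy": 0,"dz": 0.04,"rx": 0,"ry": 0,"rz": 0,"claw": 1},
  {"dx": 0,"dy": 0,"dz": 0.04,"rx": 0,"ry": 0,"rz": 0,"claw": 1},
  {"dx": 0,"dy": 0,"dz": 0.03,"rx": 0,"ry": 0,"rz": 0,"claw": 1},
  {"dx": 0,"dy": 0,"dz": 0,"rx": 0,"ry": 0,"rz": 0,"claw": 1},
  {"dx": 0,"dy": 0,"dz": 0,"rx": 0,"ry": 0,"rz": 0,"claw": 1},
  {"dx": 0,"dy": 0,"dz": 0,"rx": 0,"ry": 0,"rz": 0,"claw": 1},
])

```text
time_s: 29.2
ee_pos: [0.5866, -0.0011, 0.0456]
eef_rot: [3.141, -0.001, 1.913]
force: [-0.1, 0.3, -1.2]
grip_width: 0.0097
grip_force: 50.0
```

Request:
step_arm([
  {"dx": 0,"dy": 0,"dz": 0.005,"rx": 0,"ry": 0,"rz": 0,"claw": 1},
  {"dx": 0,"dy": 0,"dz": 0,"rx": 0,"ry": 0,"rz": 0,"claw": 0.7},
  {"dx": 0,"dy": 0,"dz": 0,"rx": 0,"ry": 0,"rz": 0,"claw": 0.7},
  {"dx": 0,"dy": 0,"dz": 0,"rx": 0,"ry": 0,"rz": 0,"claw": 0.7},
  {"dx": 0,"dy": 0,"dz": -0.2,"rx": 0,"ry": 0,"rz": 0,"claw": 0.7},
  {"dx": 0,"dy": 0,"dz": -0.4,"rx": 0,"ry": 0,"rz": 0,"claw": 0.7},
  {"dx": 0,"dy": 0,"dz": -0.5,"rx": 0,"ry": 0,"rz": 0,"claw": 0.7},
  {"dx": 0,"dy": 0,"dz": -0.5,"rx": 0,"ry": 0,"rz": 0,"claw": 0.7},
  {"dx": -0.4,"dy": -0.3,"dz": -0.3,"rx": 0,"ry": 0,"rz": 0,"claw": 0.7},
  {"dx": -0.4,"dy": -0.3,"dz": 0,"rx": 0,"ry": 0,"rz": 0,"claw": 0.7},
])

```text
time_s: 30.2
ee_pos: [0.5599, -0.0902, 0.2351]
eef_rot: [3.134, 0.002, 1.915]
force: [1.4, -1.3, 0.0]
grip_width: 0.028
grip_force: 0.0
```

```bash
python3 - <<'E'
from lug import *
np.set_printoptions(precision=4,suppress=True)
c=shot('wrist');W=cloud(c);o=telemetry.get_obs();print(o['time_s'],o['ee_pos'],o['force'])
for n,cc in (('wrist',c),('side',shot('side'))):
    W=cloud(cc)
    t=np.radians(109.52);a=np.array([np.cos(t),np.sin(t)]);b=np.array([-a[1],a[0]])
    D=W[...,:2]-[.6096,-.0285];x=D@a;y=D@b
    for nm,s in (('keeper',(.0335,.0125)),('plain',(-.0415,-.0165))):
        f=lambda x0,x1,y0,y1:np.round(np.nanmedian(W[...,2][(x-s[0]>x0)&(x-s[0]<x1)&(y-s[1]>y0)&(y-s[1]<y1)]),4)
        if nm=='keeper': print(n,nm,'longend',f(-.07,-.05,0,.025),'otherend',f(.03,.05,0,.025),'short',f(.03,.05,-.05,-.03),'tongue',f(-.036,-.026,-.026,-.0))
        else: print(n,nm,'longend',f(.055,.07,-.025,.005),'short',f(-.045,-.03,.03,.05),'corner',f(-.045,-.03,-.025,-.01))
im=np.hstack([c['img'][:,90:422],cv2.resize(shot('side')['img'][170:270,180:290],(422,384))])
cv2.imwrite('pics/w11.png',im[...,::-1])
E
```

```text
30.25 [ 0.5573 -0.0968  0.2329] [-1.4574 -5.3838 -0.583 ]
wrist keeper longend 0.3398 otherend 0.014 short 0.0139 tongue 0.022
wrist plain longend 0.0142 short 0.0141 corner 0.0141
side keeper longend 0.3323 otherend 0.0141 short 0.014 tongue 0.0219
side plain longend 0.0142 short 0.0144 corner 0.0141
```

View pics/w11.png

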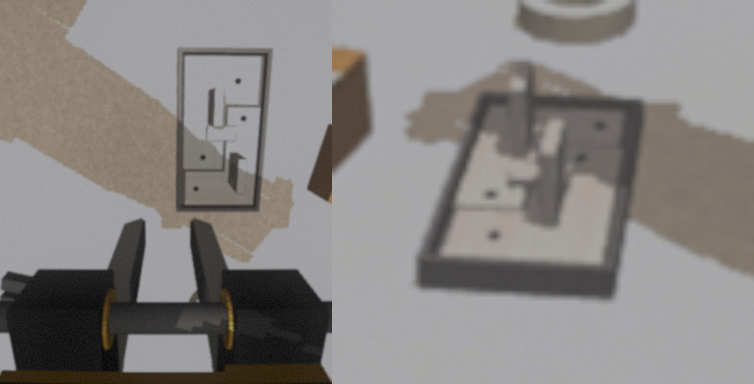

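Both plates lie flat in the tray (180–270, 50–210 in the left half), their tops 14 mm above the bench as expected. The keeper's tongue at (220,132), top at 22 mm, lies over the plain plate. I'll settle the arm and hand in.

Request:
step_arm([
  {"dx": 0,"dy": 0,"dz": 0,"rx": 0,"ry": 0,"rz": 0,"claw": 0.7},
  {"dx": 0,"dy": 0,"dz": 0,"rx": 0,"ry": 0,"rz": 0,"claw": 0.7},
  {"dx": 0,"dy": 0,"dz": 0,"rx": 0,"ry": 0,"rz": 0,"claw": 0.7},
])

```text
time_s: 30.65
ee_pos: [0.5591, -0.089, 0.2305]
eef_rot: [3.141, -0.002, 1.914]
force: [0.4, -0.1, -0.3]
grip_width: 0.0282
grip_force: 0.0
```

```bash
python3 -c "
from station import hand_in
print(hand_in())"
```

```text
the job is handed in; nothing more can be done
None
```

Both plates are packed flat in the tray, lugs up, with the keeper's tongue over the plain plate; the job was handed in at about 31 s of the 67 s allowed, and `hand_in()` returned no verdict.

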